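Open the ratchet bookend of the dictionary rack

TASK

The two new dictionaries lying beside the book rack need room in it. With a fingertip, press down the thumb release on top of the rack's sliding bookend and, keeping it down, push the bookend back along its bar, away from the row of dictionaries, until it meets the stop at the end of the rack; then let go so that the release springs back up and the ratchet catches. This is all pressing and pushing, nothing is lifted: the dictionaries stay standing in their row, and the things around the rack stay where they are.

Things in the scene. Friction and masses are not known exactly. Their poses are not given: they have to be found in the camera images.
- rack: Grey steel book rack, 320 x 116 mm, fixed to the desk. Origin on the desk under the frame; z up, y along its ladder-like bar (a rung every 14 mm; the bookend's pawl catches it from below) towards the fixed end plate (inner face y = +150 mm, top 155 mm up); the sliding bookend opens towards -y. The dictionaries stand on it, 20 mm above the desk. Yaw within 25 degrees.
- bookend (a joint): Sliding bookend along the bar, m: 0 closed, 0.115 at the end stop; grows as it is pushed to rack -y, away from the books. The ratchet blocks that way unless the release is down; then it slides with about 3 N. Grey plate 112 mm wide, book-side face at rack y = 50 mm - joint; carriage 45 mm long behind it; on a column behind the plate a black head, top 152 mm up, with button and thumb rest.
- release (a joint): How far the release is pressed down, m: 0 up (pawl in the bar), 0.009 fully down (hard stop). The pawl is clear of the bar from 0.005 on. Springs back up by itself when let go; 3 N starts it, 7 N holds it fully down.
- button_top (a point): Centre of the top of the release button, a ribbed light-grey block 44 mm (rack x) by 23 mm (rack y), 12 mm proud of the black head; top 164 mm above the desk when up, 155 mm fully pressed. It rides with the bookend. Nothing beside it is higher except the thumb rest: plate 147 mm, dictionaries 150 mm.
- thumb_rest (a point): On the inner face of the thumb rest, 6 mm below its top edge (edge 176 mm above the desk): a black upright wall on the bookend's head, 56 mm wide, 7 mm thick, right behind the button on the stop side; this point lies 15 mm towards rack -y from the button's centre. A fingertip on the button bears on this face when it pushes towards -y.
- stop (a point): On the bookend-side face of the end stop, 40 mm above the desk: a grey block 60 mm wide, top 50 mm up, across the end of the rack at rack y = -111 mm. The bookend's carriage comes to it (1 mm short or less) at joint value 0.115.
- dict0_center (a point): Centre of the dictionary next to the fixed end plate: dark red covers, 32 mm thick (rack y), 95 mm deep (rack x), 130 mm high, standing upright and loose in the rack, 0.26 kg.
- dict1_center (a point): Centre of the middle dictionary of the row, same size.
- dict2_center (a point): Centre of the dictionary nearest to the sliding bookend, same size.
- new0_center (a point): Centre of the lower of the two new dictionaries that lie stacked flat on the desk beside the rack, 95 x 130 x 32 mm, loose.
- new1_center (a point): Centre of the upper of the two new dictionaries.
- pills_center (a point): Centre of a white pill bottle, diameter 44 mm, 75 mm high, standing loose near the rack.
- stapler_center (a point): Middle of a black desk stapler, 140 mm long, 35 mm wide, about 55 mm high, lying loose near the rack; this point is 25 mm above the desk.
There are look-alikes about, which are no part of the job. Leave any blue or green look-alike of the part that bears dict2_center alone.

How it is judged:
On the way, in this order (a step that is already met when the one before it is completed fails the run):
1. the release is pressed down far enough to free the ratchet (value of joint release above 0.005 m), for 0.1 s.
2. the bookend is pushed back to the end stop (value of joint bookend above 0.109 m), for 0.1 s.
At the end, for the whole second after the job is handed in: The bookend stands within 7 mm of its end stop, the release has sprung back up (pressed less than 2 mm, pawl caught in the bar), and the three dictionaries stand upright in the row (within 9 degrees) (value of joint bookend above 0.108 m and value of joint release below 0.002 m and angle between each of dict0_center, dict1_center, dict2_center's own z axis and vertical below 0.15 rad); the robot touches nothing.
It fails at once if a dictionary of the row is lifted or moved by more than 20 mm, or tips over (distance of any of dict0_center, dict1_center, dict2_center from where it was at the start of the episode above 0.02 m or angle between any of dict0_center, dict1_center, dict2_center's own z axis and vertical above 0.35 rad).
It fails at once if a thing beside the rack (new dictionaries, pill bottle, stapler) is lifted or moved by more than 20 mm (distance of any of new0_center, new1_center, pills_center, stapler_center from where it was at the start of the episode above 0.02 m).
It also fails if it takes over 38 s, if anything falls off the work surface, if the arm or the gripper's body presses on something with over 40 N, if the wrist force passes 120 N, or if a joint passes its speed limit or range.

ROBOT

A 6-joint arm with a two-finger parallel gripper is mounted at the origin on the work surface. World frame = base frame: x ahead of the robot, y to its left, z up, the work surface at z = 0. Lengths are in m, angles in rad, forces in N, time in s.
With the tool pointing down it reaches from about 0.375 to 0.825 m from the base axis. Payload 5.5 kg.
Tool frame: the origin (TCP) lies at the very end of the fingers, on their centre line; the grasp point (between the pads) lies 19 mm behind it; z points along the fingers, y is the line along which they close (so a half turn about z gives the same grasp; the last joint's range is limited). The gripper opens to 85 mm and grips with 20 to 120 N. Pads are 22 mm wide; open, the fingers measure 114 mm over their backs; the gripper's body (76 mm by 85 mm) begins 54 mm behind the grasp point. The pads swing forward as they close: fully open they stand 13 mm farther back than shut.
Start: joints at [-1.216, 0.314, -0.047, 1.21, 0, 1.571], TCP at [0.208, -0.563, 0.231] pointing down, gripper open.
Joint ranges: [-2.67, 2.67], [-0.69, 1.73], [-1.03, 1.25], [-2.08, 2.16], [-1.42, 1.45], [-3.14, 3.14]. Speed limits (rad/s): [2.39, 2.39, 3.01, 3.14, 3.14, 3.14].

INTERFACE

Orientations are given as a unit quaternion [w, x, y, z].
In Python, from rig import ctrl, hand, solve_ik, read_camera, workorder, monitor gives the robot as it stands. Calls block until the motion is done:
- ctrl.movep(position, orientation): joint-space move of the TCP to a pose.
- ctrl.move_linear(position, attitude=None, max_speed=0.15, guard=None): straight line of the TCP; attitude=None keeps the orientation; max_speed is the mean speed in m/s. With guard (N) it stops when the force on the tool has changed by that much, and returns True; else False.
- ctrl.move_j(angles): joint-space move.
- hand.grip(opening): finger opening in m; the grip force is fixed at half the most; returns when the fingers have stopped.
- ctrl.wait(seconds).
- solve_ik(position, orientation): joint angles nearest the present ones, or None.
- read_camera(name): name is "scene" or "top" or "wrist"; returns a dict with "color" (400x640x3 uint8, red, green, blue), "fx", "fy", "cx", "cy" (pixels), "position" and "rotation" of the camera in the world. Camera axes: x right, y down, z forward; pixel columns grow to the right and rows downward; lengths in m; the calibration is good to about 2 mm. A picture is of the moment at which its call begins. There is no depth.
A pose or a line that the arm cannot do raises ctrl.IKError and nothing moves.
- workorder.job_done(): hands the job in; it is judged then, once.
Readings, each from a call of its own:
- monitor.get_time(): time.
- monitor.get_joints(): joint angles.
- monitor.get_qvel(): joint speeds.
- monitor.get_effort(): joint torques, N m.
- monitor.get_tool_pos(): TCP position.
- monitor.get_eef_rot(): TCP orientation.
- monitor.get_wrist_force(): force on the tool from outside, world axes, zero at the start.
- monitor.get_torque(): the same for the moment, N m.
- monitor.get_gripper_width(): finger opening in m.
- monitor.get_grasp_force(): force on a finger pad.
Only numpy, scipy, OpenCV 4.12 (cv2) and the standard library are available. Lean on these libraries where they do the work, as an engineer would, in place of code of your own. Each camera call takes 0.05 s, during which the arm holds its last target. There are 200 camera calls.

## Working session

There is one attempt and no reset: what is moved stays moved. The work goes in short steps, each a Python script; the robot and the scene stay as the last script left them, time stands still between calls to the robot, and variables do not carry over. Pictures are saved under pics/ and viewed, at most 10 in all, crops included, and the job is handed in when it is done.

```bash
mkdir -p pics
python3 - <<'E'
from rig import read_camera
import cv2
for n in("scene","top"):
    c=read_camera(n); cv2.imwrite(f"pics/{n}0.png",c["color"][:,:,::-1]); print(n,c["fx"],c["fy"],c["cx"],c["cy"],c["position"],c["rotation"])
E
```

```text
scene 465.2440394764474 465.2440394764474 320.9631137720968 194.60775798414082 [ 1.09379353 -0.18433385  0.84352158] [-0.29208333  0.79891497  0.49365134 -0.18091589]
top 398.02757389736604 398.02757389736604 321.75166728064227 198.4950175957168 [0.43474047 0.08644658 0.75998021] [ 0.04482438 -0.70477404  0.70503564 -0.06487742]
```

View pics/top0.png

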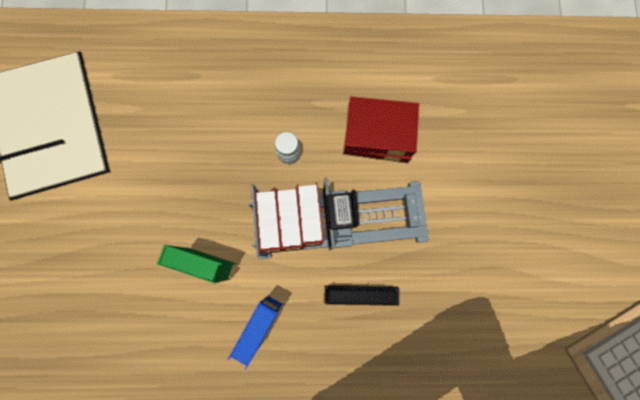

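View pics/scene0.png

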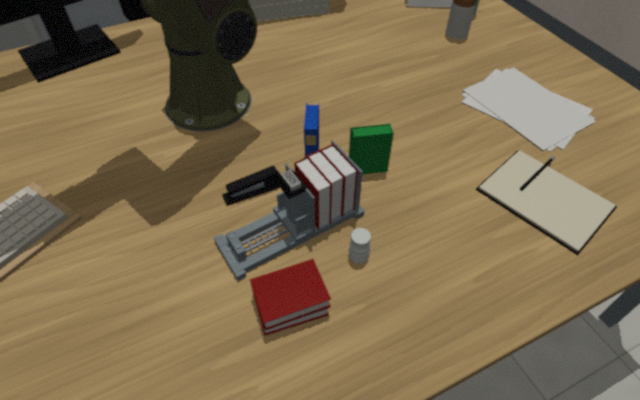

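The top view shows the rack with the red row at (290,218), the button at about (343,210) and the stop at about (415,212). The green (195,263) and blue (255,330) books are separate look-alikes that stand outside the rack. The dictionaries meant are the red ones in the rack, next to the bookend. I'll enlarge both views to confirm this.

Run:
```python
import cv2,numpy as np
a=cv2.imread("pics/top0.png")[170:270,240:440]; b=cv2.imread("pics/scene0.png")[140:280,205:375]
cv2.imwrite("pics/topc.png",cv2.resize(a,None,fx=4,fy=4,interpolation=cv2.INTER_CUBIC))
cv2.imwrite("pics/scenec.png",cv2.resize(b,None,fx=4,fy=4,interpolation=cv2.INTER_CUBIC))
```

```text
(no output)
```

View pics/topc.png

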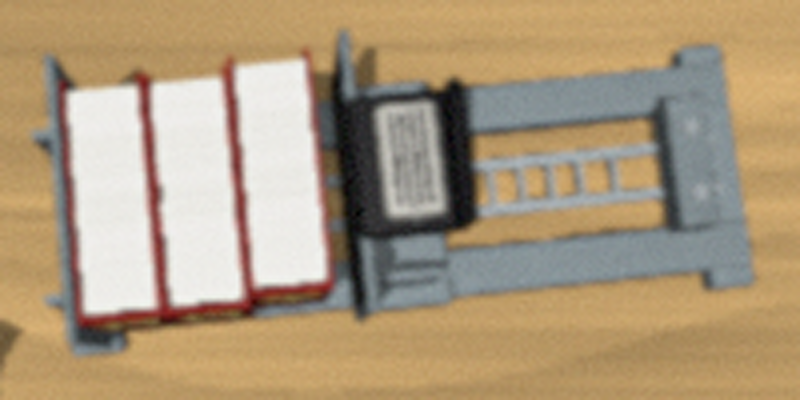

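View pics/scenec.png

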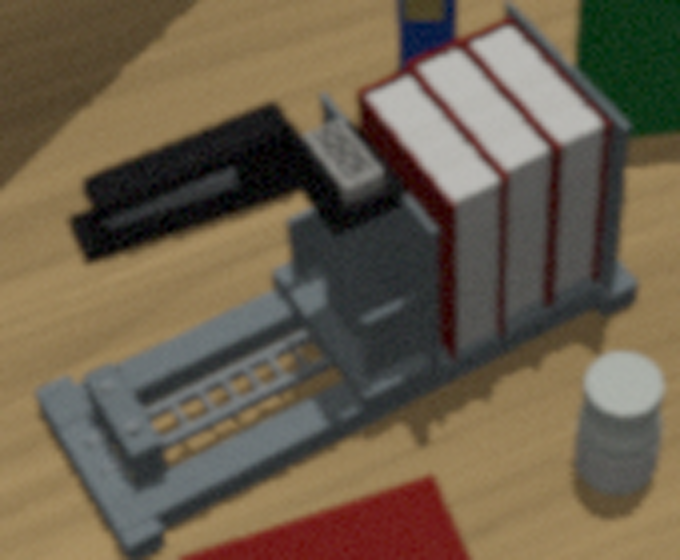

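The crop confirms it: the red trio is in the rack, the ribbed button is centred at about full-image (342.2,209.2), and the black thumb rest is on its right, towards the stop. The stop's top edge is centred at about (407,210.7).

```bash
cat > h.py <<'E'
import numpy as np
from rig import *
from scipy.spatial.transform import Rotation as R
def ray(c,u,v,z):
    q=c["rotation"]; q=np.array(q)
    M=q if q.shape==(3,3) else R.from_quat(q[[1,2,3,0]]).as_matrix()
    d=M@[(u-c["cx"])/c["fx"],(v-c["cy"])/c["fy"],1]; p=np.array(c["position"]); return p+d*(z-p[2])/d[2]
def down(yaw): # tool z down, tool x at heading yaw
    x=np.array([np.cos(yaw),np.sin(yaw),0]); z=np.array([0,0,-1.]); 
    return R.from_matrix(np.c_[x,np.cross(z,x),z]).as_quat()[[3,0,1,2]]
E
python3 - <<'E'
from h import *
t=read_camera("top"); s=read_camera("scene")
T=lambda x,y,z: ray(t,240+x/4-.4,170+y/4-.4,z)
S=lambda x,y,z: ray(s,205+x/4-.4,140+y/4-.4,z)
b=T(410,158,.164); b2=S(346,160,.164); st=T(669,164,.05)
print("button",b,b2,"stop",st, "dist",np.linalg.norm((b-st)[:2]))
for n,p,q in(("b-stop",b,st),("stopface",T(678,228,.05),T(660,100,.05)),("rail",T(470,125,.02),T(672,118,.02)),("railL",T(450,290,.02),T(700,272,.02)),("btn edge",T(385,220,.164),T(373,100,.164)),("books",T(62,88,.15),T(310,55,.15))):
    d=(q-p)[:2]; print(n,np.degrees(np.arctan2(d[1],d[0])),np.linalg.norm(d))
for a in range(2):
  yaw=np.arctan2(*(st-b)[1::-1])+a*np.pi
  for f in(0,.125): print(yaw,solve_ik(b+np.r_[(st-b)[:2]/np.linalg.norm((st-b)[:2])*f,0],down(yaw)))
E
```

```text
button [0.5118975  0.03862878 0.164     ] [0.51931859 0.03670023 0.164     ] stop [ 0.52404894 -0.08781776  0.05      ] dist 0.1270290740379853
b-stop -84.51076681860032 0.1270290740379853
stopface 5.974259376572576 0.05861895875424636
rail -87.9037745093597 0.09603623927725809
railL -85.98843138036648 0.1173466080122945
btn edge 5.250343397157857 0.045870896736087685
books -82.11866862059745 0.09694540886956814
-1.474991134369749 [ 0.0753192   0.19053999 -0.3645335   1.01572283  0.         -1.59128232]
-1.474991134369749 [-0.16234067  0.2221453  -0.32479661  1.02385441  0.         -1.82894219]
1.666601519220044 [ 0.0753192   0.19053999 -0.3645335   1.01572283  0.          1.55031033]
1.666601519220044 [-0.16234067  0.2221453  -0.32479661  1.02385441  0.          1.31265047]
```

Run:
```python
from h import *
import cv2
u=np.array([np.cos(np.radians(-84.8)),np.sin(np.radians(-84.8)),0])
b=np.array([.514,.0383,0])-.001*u
q=down(np.radians(95.2))
hand.grip(0)
ctrl.movep(b+[0,0,.26],q)
ctrl.move_linear(b+[0,0,.19],max_speed=.08)
g=ctrl.move_linear(b+[0,0,.160],max_speed=.015,guard=2)
print(g,monitor.get_tool_pos(),monitor.get_wrist_force(),monitor.get_time())
c=[read_camera(n)["color"] for n in("scene","top")]
im=np.hstack([cv2.resize(c[0][120:260,205:375],(400,330)),cv2.resize(c[1][150:280,260:418],(400,330))])
cv2.imwrite("pics/touch.png",im[:,:,::-1])
```

```text
True [0.51389515 0.03929663 0.16301196] [0.44983613 0.511148   2.81357104] 5.975
```

View pics/touch.png

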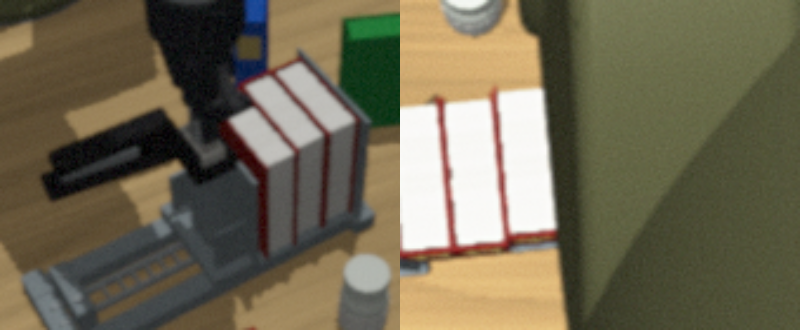

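The fingertip is on the button: contact came at z = 0.163, and the scene half of the picture shows the tip on the grey block at (205,145). Next I press, then push with a guard.

Run:
```python
from h import *
u=np.array([np.cos(np.radians(-84.8)),np.sin(np.radians(-84.8)),0])
p0=np.array(monitor.get_tool_pos()); p=p0.copy(); p[2]=.1562
print(ctrl.move_linear(p,max_speed=.01,guard=20)); ctrl.wait(.3)
print(monitor.get_tool_pos(),monitor.get_wrist_force())
print(ctrl.move_linear(p+.02*u,max_speed=.03,guard=18)); 
print(monitor.get_tool_pos(),monitor.get_wrist_force())
g=ctrl.move_linear(p+.135*u,max_speed=.04,guard=15); ctrl.wait(.2)
e=np.array(monitor.get_tool_pos()); print(g,e,(e-p0)@u,monitor.get_wrist_force(),monitor.get_time())
```

```text
False
[0.51390614 0.03928056 0.15631191] [ 0.56606689 -0.39098464  5.55820562]
False
[0.51585762 0.01976752 0.15636535] [0.35703593 1.57423716 5.67192772]
True [ 0.52421406 -0.06985885  0.15647572] 0.1096254045920509 [-1.09328844  2.21887382  3.88842615] 10.2333
```

Run:
```python
from h import *
import cv2
u=np.array([np.cos(np.radians(-84.8)),np.sin(np.radians(-84.8)),0])
e=np.array(monitor.get_tool_pos()); e[2]=.1562
g=ctrl.move_linear(e+.015*u,max_speed=.015,guard=10)
f=np.array(monitor.get_tool_pos()); print(g,f,(f-e)@u,monitor.get_wrist_force()); ctrl.wait(.2); print(monitor.get_tool_pos(),monitor.get_wrist_force())
c=read_camera("scene")["color"][120:260,205:375]
cv2.imwrite("pics/push.png",cv2.resize(c,None,fx=4,fy=4)[:,:,::-1])
```

```text
True [ 0.52420993 -0.06976241  0.1565448 ] -9.64153139083494e-05 [0.22463614 0.05334576 4.92822343]
[ 0.52417619 -0.06975738  0.15653761] [-0.48492808 -0.87916942  4.69809356]
```

View pics/push.png

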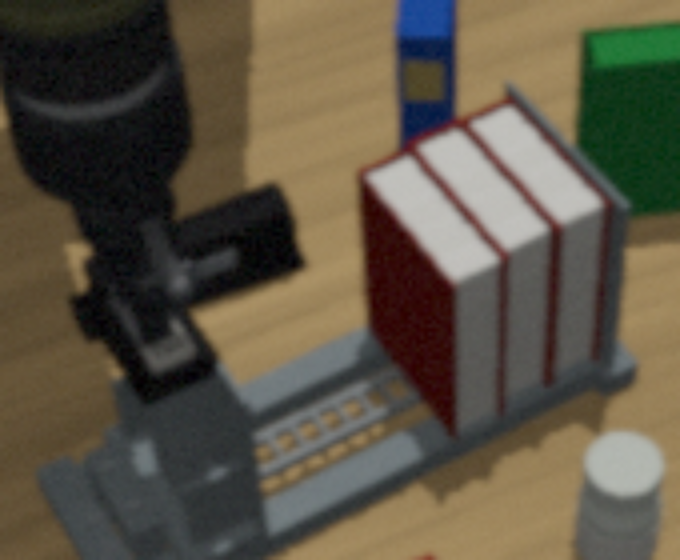

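Run:
```python
from h import *
import cv2
u=np.array([np.cos(np.radians(-84.8)),np.sin(np.radians(-84.8)),0])
e=np.array(monitor.get_tool_pos()); e[2]=.1562
for d in(.001,.002,.003,.004):
    g=ctrl.move_linear(e+d*u,max_speed=.01,guard=35); ctrl.wait(.15)
    f=np.array(monitor.get_tool_pos()); print(g,(f-e)@u,f[2],np.array(monitor.get_wrist_force())@u,monitor.get_wrist_force())
    if g: break
```

```text
False 8.165166880056657e-05 0.15654000768399576 -4.717398178349555 [-1.769486    4.5758575   6.98014707]
False 7.186744724264287e-05 0.15653103462463724 -7.0429653649725 [-1.48447343  6.93697353  8.75998103]
False 0.00010034056967303237 0.1565453996321197 -10.62972173949751 [-2.00975304 10.49074837  8.48787273]
False 0.00014444197218611325 0.15657578359319113 -13.417646092169402 [-2.30870535 13.26298734  8.63764779]
```

Force builds with no movement, so the bookend is against its stop. I'll lift straight up, then check from clear.

Run:
```python
from h import *
import cv2
u=np.array([np.cos(np.radians(-84.8)),np.sin(np.radians(-84.8)),0])
e=np.array(monitor.get_tool_pos())
a=e.copy()+.001*u; a[2]=.167; ctrl.move_linear(a,max_speed=.02); ctrl.wait(.2)
a-=.003*u; ctrl.move_linear(a,max_speed=.02)
a[2]=.26; ctrl.move_linear(a,max_speed=.1)
ctrl.move_j([-1.0,.19,-.36,1.0,0,1.3]); ctrl.wait(.3)
print(monitor.get_tool_pos(),monitor.get_wrist_force(),monitor.get_time())
c=[read_camera(n)["color"] for n in("scene","top")]
im=np.hstack([cv2.resize(c[0][120:300,205:375],(400,424)),cv2.resize(c[1][170:270,240:440],(400,200))[:, :] if 0 else cv2.copyMakeBorder(cv2.resize(c[1][170:270,240:440],(400,200)),0,224,0,0,0)])
cv2.imwrite("pics/end.png",im[:,:,::-1])
```

```text
[ 0.28344157 -0.44029771  0.16636554] [ 0.46557611 -0.05109534  0.12891223] 16.75
```

View pics/end.png

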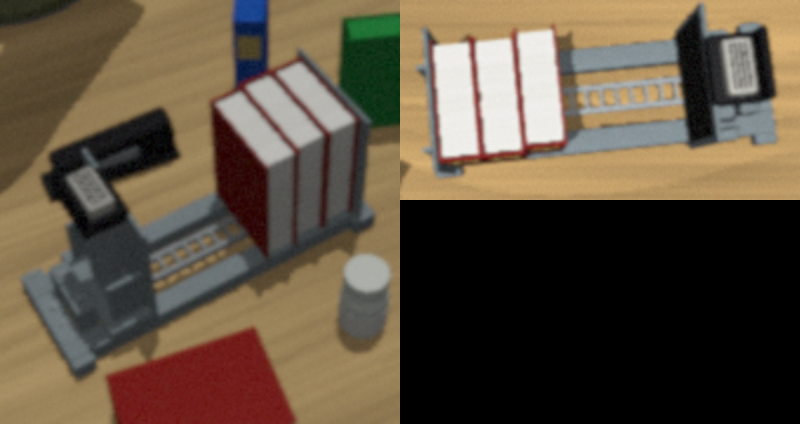

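The bookend is against the stop (button at about (740,67) in the top half), the button is up, and the red row is upright. The arm is clear.

```bash
python3 -c "
from rig import workorder
print(workorder.job_done())"
```

```text
the job is handed in; nothing more can be done
None
```

I pushed the bookend back until it met its end stop and let the release spring back up. In the last pictures the three dictionaries stand upright and the arm is clear; the job is handed in, but no verdict was returned.

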